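# Zero the polarimeter ring and set it to the long scale mark

## Task

The table polarimeter has a ring that turns with a lever. With the fingertips, push the lever's upright tab clockwise (seen from above) until the lever rests against the zero stop, then push it back counter-clockwise round the scale until its pointer stands on the one long, broad mark, and take the hand away. Only push: do not pinch the tab, and leave the bottles, beaker and other loose things where they stand.

Things in the scene. Friction and masses are not known exactly. Their poses are not given: they have to be found in the camera images.
- polarimeter: The instrument, fixed to the table: round grey foot 230 mm across, 34 mm high, with a white scale plate (211 mm across, top 39 mm above the table) and the turning ring (104 mm across, top 57 mm above the table). Origin: on the ring's vertical axis, at table height; z up. At zero the lever points 1.833 rad (105 degrees) counter-clockwise from this frame's x axis.
- zero_stop (a point): Inner end of the zero stop: a bent steel rod 7 mm thick that stands at the plate's rim and reaches inward to 74 mm from the axis, its top 55 mm above the table. The lever's clockwise side rests against it at zero.
- analyser_ring (a joint): Angle of ring and lever about the instrument's vertical axis, rad: 0 = lever against the zero stop, growing counter-clockwise seen from above, end at 2.6. Friction torque about 0.15 N m (2 to 3 N at the tab); it stays where it is left.
- tab_centre (a point): Centre of the upright black thumb tab on the lever, 63 mm from the ring's axis, 78 mm above the table. The tab is 20 mm long along the lever, 14 mm thick across it, and stands 54 to 98 mm above the table. x points outward along the lever, z up; its two flat ribbed faces (tab_face_ccw, tab_face_cw) look across it. The lever is a steel bar 9 mm wide, top 54 mm above the table.
- pointer_tip (a point): Pointed outer end of the steel lever, 83 mm from the ring's axis and 50 mm above the table. x points outward along the lever.
- long_mark (a point): Inner end of the one long black mark on the white scale plate, 78 mm from the ring's axis, 39 mm above the table. The mark is 26 mm long and 5 mm wide and runs outward along the point's x axis; the other marks, every 10 degrees, are 8 mm long and thin. The plate does not move, but how it is set differs from time to time: the mark lies 0.8 to 2.0 rad counter-clockwise of zero.
- petri_dish: Bystander, loose: round glass dish, 60 mm across, 14 mm high, left of the instrument. Origin at the centre of its underside.
- dropper_1: Bystander, loose: small brown dropper bottle, 33 mm across, 94 mm high, left of and behind the instrument. Origin at the centre of its underside.
- reagent_bottle: Bystander, loose: capped white bottle, 64 mm across, 131 mm high, behind the instrument. Origin at the centre of its underside.
- matchbox: Bystander, loose: matchbox 35x52x15 mm, further left at the back. Origin at the centre of its underside.
- dropper_3: Bystander, loose: small brown dropper bottle, 33 mm across, 98 mm high, to the left. Origin at the centre of its underside.
- beaker_left: Bystander, loose: glass beaker 75 mm across, 82 mm high, to the right in front. Origin at the centre of its underside.
- tape_roll: Bystander, loose: roll of tape, 40 mm across, 18 mm high, to the right. Origin at the centre of its underside.

How it is judged:
By the outcome, as a careful person would: the job done as asked, in the order asked, and still so for the second after the job is handed in, with the robot touching nothing.
It also fails if it takes over 54 s, if anything falls off the work surface, if the arm or the gripper's body presses on something with over 40 N, if the wrist force passes 120 N, or if a joint passes its speed limit or range.

## Robot

A 6-joint arm with a two-finger parallel gripper is mounted at the origin on a cart in front of the work surface, level with it; the furniture and walls round the work are solid. World frame = base frame: x ahead of the robot, y to its left, z up, the work surface at z = 0. Lengths are in m, angles in rad, forces in N, time in s.
With the tool pointing down it reaches from about 0.25 to 0.775 m from the base axis. Payload 4 kg.
Tool frame: the origin (TCP) lies midway between the tips of the shut fingers; the grasp point (between the pads) lies 19 mm behind it; z points along the fingers, y is the line along which they close (so a half turn about z gives the same grasp; the last joint's range is limited). The gripper opens to 94 mm and grips with 3 to 60 N. Pads are 16 mm wide; open, the fingers measure 119 mm over their backs; the gripper's body (75 mm by 177 mm) begins 78 mm behind the grasp point.
Start: joints at [-1.405, 0.087, 1.371, -0, 1.684, -0.103], TCP at [0.146, -0.53, 0.206] pointing down, gripper open.
Joint ranges: [-3.1, 3.1], [-0.76, 2.03], [0.27, 2.55], [-1.08, 4.22], [0.17, 2.65], [-2.57, 2.57]. Speed limits (rad/s): [2.79, 2.79, 3.14, 3.14, 3.14, 3.14].

## Interface

Orientations are given as [roll, pitch, yaw] about the fixed x, y, z axes, in that order (R = Rz(yaw) Ry(pitch) Rx(roll)).
In Python, from bench import sensors, eyes, job gives the robot as it stands.
- The arm moves only by the tool arm_command, never from a script. Its argument "series" is a list of rows, each a list of 7 numbers: the opening, from 0 (shut) to 1 (fully open), then the shift along the tool's x, y, z in cm, then the turn, a rotation vector about the tool's x, y, z in rad. In form: [[fingers, dx, dy, dz, wx, wy, wz], ...]. A call has 1 to 20 rows; each row shifts and turns the commanded pose from where the row before left it, along the tool's axes as they then stand; what a row does not reach is not made up. A row lasts 1/10 s, in which the tool goes at most 50 mm and 8.59 degrees, less where a joint would pass 70% of its speed; a pose out of reach is approached as far as the arm can. A call with a gripper value outside its range is refused whole. The fingers move at their own pace and stop on an object; the grip force is fixed at half the most. Time passes only in rows, so rows that do not move let the fingers close. It gives the time, the measured TCP pose, the force and the opening at its end, in the units of the state.
- sensors.get_obs(): the state, without advancing time (a new reading comes with each control period).
- eyes.snapshot(name): name is "scene" or "top" or "wrist"; returns the picture (480x640x3 uint8, blue, green, red); there is no depth.
- eyes.get_calibration(name): a dict with "mtx" (3x3 intrinsics, pixels), "R" (3x3) and "t" (3): a world point X has camera coordinates R X + t. Camera axes: x right, y down, z forward; pixel columns grow to the right and rows downward; lengths in m; the calibration is good to about 2 mm. A picture is of the moment at which its call begins: read the wrist's pose just before it. get_calibration takes no time and is no camera call; for the wrist camera it gives the pose at the moment of the call.
- job.close_job(): hands the job in, once; it reports no verdict.
The state is a dict: "time": time; "joint_positions": joint angles; "qvel": joint speeds; "joint_torque": joint torques, N m; "tool_pos": TCP position; "ee_rot": TCP orientation; "wrist_force": force on the tool from outside, world axes, zero at the start; "wrist_torque": the same for the moment, N m; "width": finger opening in m.
Only numpy, scipy, OpenCV 4.12 (cv2) and the standard library are available. Lean on these libraries where they do the work, as an engineer would, in place of code of your own. Each camera call takes 0.05 s, during which the arm holds its last target. There are 200 camera calls.

## Working session

There is one attempt and no reset: what is moved stays moved. The work goes in short steps, Python scripts to look and compute and a tool call to move; the robot and the scene stay as the last step left them, time stands still between calls to the robot, and variables do not carry over. Pictures are saved under pics/ and viewed, on a budget of 10 in all, crops included, one or two more only if the job needs it, and the job is handed in when it is done.

Besides the shell and the picture viewer there is one more tool, called as name(argument=value, ...), one argument or row to a line, values as JSON. arm_command: Moves the arm, as the interface text tells. Its arguments: {"type":"object","properties":{"series":{"type":"array","items":{"type":"array","items":{"type":"number"}}}},"required":["series"]}

```bash
mkdir -p pics; python3 - <<'E'
from bench import sensors, eyes
import cv2,numpy as np
o=sensors.get_obs();print(o)
for n in("scene","top"):
    cv2.imwrite(f"pics/{n}0.png",eyes.snapshot(n)); c=eyes.get_calibration(n);print(n,c, -np.array(c["R"]).T@np.array(c["t"]))
E
```

```text
{'time': 0.0, 'joint_positions': array([-1.40513501e+00,  8.79559386e-02,  1.37221855e+00, -4.74754184e-05,
        1.68363194e+00, -1.03068271e-01]), 'qvel': array([-0.0013901 , -0.00078504,  0.00262214, -0.00047432, -0.00090704,
        0.00181835]), 'joint_torque': array([ 2.76819637e-04, -3.40180528e+01, -3.02424216e+01,  7.18920864e-02,
        3.29398981e-02, -1.69474511e-04]), 'tool_pos': array([ 0.14593365, -0.52971395,  0.20432181]), 'ee_rot': array([-3.13938578e+00, -1.80830776e-04,  2.68724100e-01]), 'wrist_force': array([0.36405408, 0.38198445, 0.01161664]), 'wrist_torque': array([-0.00763837, -0.00941497,  0.02839099]), 'width': 0.09399572129583604}
scene {'mtx': array([[550.63758593,   0.        , 322.04546068],
       [  0.        , 550.63758593, 235.7798108 ],
       [  0.        ,   0.        ,   1.        ]]), 'R': array([[-0.89974838, -0.4358019 ,  0.0230123 ],
       [-0.2972325 ,  0.5733445 , -0.76349782],
       [ 0.31953982, -0.69379593, -0.64540027]]), 't': array([0.54188398, 0.1784131 , 1.33841965])} [0.11291102 1.062452   0.98756442]
top {'mtx': array([[545.75571126,   0.        , 318.12647658],
       [  0.        , 545.75571126, 247.13667675],
       [  0.        ,   0.        ,   1.        ]]), 'R': array([[-0.00787319, -0.99965016, -0.02524999],
       [-0.98830835,  0.01162383, -0.15202465],
       [ 0.15226497,  0.02375786, -0.98805412]]), 't': array([0.07963985, 0.58648927, 1.19803175])} [0.39784099 0.04433207 1.27489194]
```

View pics/top0.png

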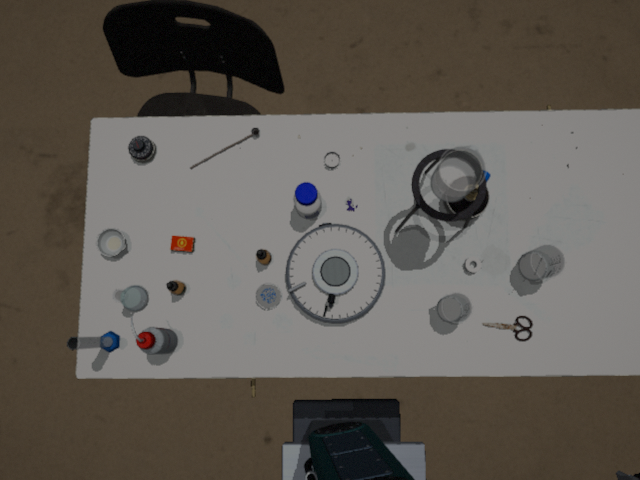

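View pics/scene0.png

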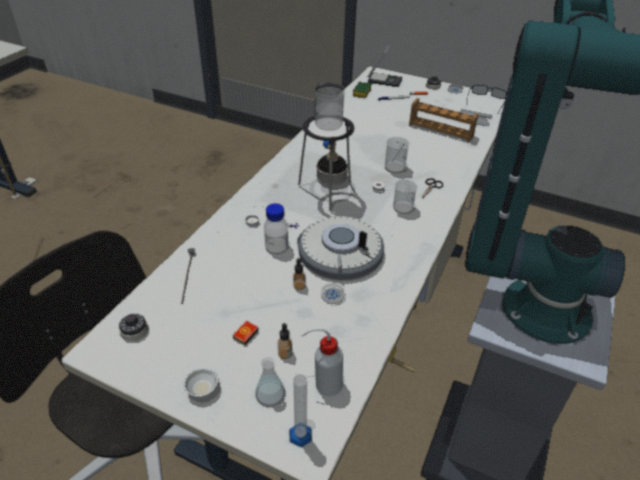

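```bash
cat > h.py <<'E'
import numpy as np,cv2
from bench import sensors,eyes
def proj(c,X):
    p=c["mtx"]@(c["R"]@np.asarray(X,float)+c["t"]);return p[:2]/p[2]
def ray(c,uv,z):
    C=-c["R"].T@c["t"];d=c["R"].T@np.linalg.inv(c["mtx"])@[uv[0],uv[1],1];return C+d*(z-C[2])/d[2]
E
python3 - <<'E'
from h import *
c=eyes.get_calibration("top");im=cv2.imread("pics/top0.png")
cv2.imwrite("pics/topc.png",cv2.resize(im[212:332,275:395],None,fx=5,fy=5,interpolation=cv2.INTER_CUBIC))
print(ray(c,(335.3,272),.039),ray(c,(335.5,271),.057))
E
```

```text
[0.53063297 0.03543436 0.039     ] [0.53094624 0.03508735 0.057     ]
```

View pics/topc.png

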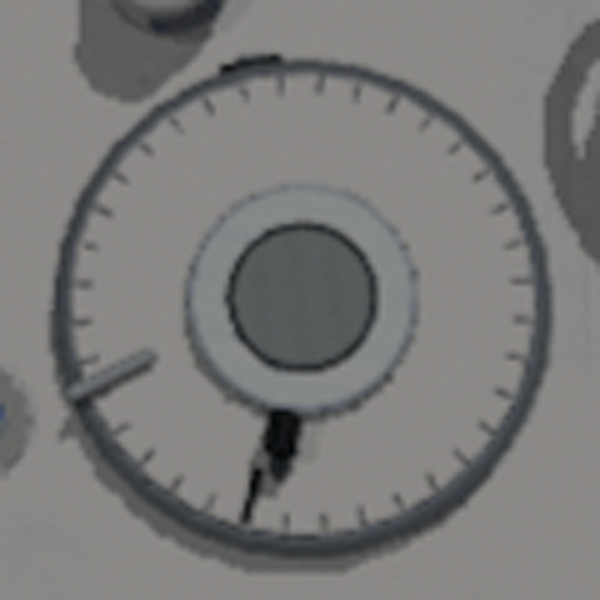

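```bash
python3 - <<'E'
from h import *
c=eyes.get_calibration("top");im=cv2.imread("pics/top0.png");g=cv2.cvtColor(im,cv2.COLOR_BGR2GRAY)
def circ(P):
    A=np.c_[2*P,np.ones(len(P))];s=np.linalg.lstsq(A,(P**2).sum(1),rcond=None)[0];return s[:2],np.sqrt(s[2]+s[:2]@s[:2])
from scipy.ndimage import map_coordinates as mc
def polar(cx,cy,z,th,r):
    T,R=np.meshgrid(th,r,indexing="ij")
    X=np.stack([cx+R*np.cos(T),cy+R*np.sin(T),np.full(T.shape,z)],-1)
    p=(X@c["R"].T+c["t"])@c["mtx"].T;p=p[...,:2]/p[...,2:]
    return mc(g.astype(float),[p[...,1],p[...,0]],order=1)
th=np.radians(np.arange(0,360,2))
ctr=np.array([.5308,.0352])
for z,r in((.039,np.arange(.095,.115,.0003)),(.057,np.arange(.045,.058,.0003))):
    q=ctr.copy()
    for k in range(4):
        I=polar(*q,z,th,r);G=np.abs(np.gradient(I,axis=1));j=G.argmax(1)
        P=np.c_[q[0]+r[j]*np.cos(th),q[1]+r[j]*np.sin(th)]
        n,R=circ(P);d=np.abs(np.hypot(*(P-n).T)-R);ok=d<np.percentile(d,60);n,R=circ(P[ok]);q=n
    print(z,q,R)
q=np.array([q[0],q[1]])
th=np.radians(np.arange(90,330,.5));I=polar(*q,.039,th,np.arange(.079,.095,.001)).mean(1)
print([(round(np.degrees(t)),int(v)) for t,v in zip(th,I) if v<120])
th=np.radians(np.arange(90,330,.5));I=polar(*q,.08,th,np.arange(.056,.07,.001)).mean(1)
print([(round(np.degrees(t)),int(v)) for t,v in zip(th,I) if v<90])
th=np.radians(np.arange(90,330,.5));I=polar(*q,.055,th,np.arange(.076,.095,.001)).mean(1)
print("stop",[(round(np.degrees(t),1),int(v)) for t,v in zip(th,I) if v<125 ])
E
```

```text
0.039 [0.53489302 0.03784746] 0.10846161893373746
0.057 [0.52840155 0.03687018] 0.05282239050761419
[(106, 117), (106, 112), (107, 108), (108, 106), (108, 105), (108, 103), (109, 100), (110, 93), (110, 85), (110, 78), (111, 73), (112, 74), (112, 81), (112, 92), (113, 105), (114, 117), (162, 109), (163, 90), (164, 66), (164, 43), (164, 30), (165, 31), (166, 41), (166, 56), (166, 72), (167, 85), (168, 96), (168, 104), (168, 108), (169, 109), (170, 109), (170, 109), (170, 109), (171, 110), (172, 111), (172, 114), (172, 118)]
[(164, 80), (164, 67), (165, 55), (166, 43), (166, 33), (166, 25), (167, 21), (168, 18), (168, 16), (168, 15), (169, 14), (170, 15), (170, 16), (170, 17), (171, 17), (172, 18), (172, 17), (172, 17), (173, 16), (174, 16), (174, 16), (174, 16), (175, 16), (176, 17), (176, 21), (176, 32), (177, 43), (178, 54), (178, 66), (178, 77), (179, 88)]
stop [(np.float64(106.5), 123), (np.float64(107.0), 118), (np.float64(107.5), 112), (np.float64(108.0), 108), (np.float64(108.5), 106), (np.float64(109.0), 105), (np.float64(109.5), 103), (np.float64(110.0), 100), (np.float64(110.
[... 197 characters left out ...]
114.5), 116), (np.float64(162.0), 122), (np.float64(162.5), 111), (np.float64(163.0), 96), (np.float64(163.5), 76), (np.float64(164.0), 53), (np.float64(164.5), 35), (np.float64(165.0), 30), (np.float64(165.5), 37), (np.float64(166.0), 50), (np.float64(166.5), 65), (np.float64(167.0), 78), (np.float64(167.5), 89), (np.float64(168.0), 97), (np.float64(168.5), 101), (np.float64(169.0), 101), (np.float64(169.5), 100), (np.float64(170.0), 99), (np.float64(170.5), 98), (np.float64(171.0), 98), (np.float64(171.5), 98), (np.float64(172.0), 100), (np.float64(172.5), 104), (np.float64(173.0), 108), (np.float64(173.5), 112), (np.float64(174.0), 117), (np.float64(174.5), 120), (np.float64(175.0), 123)]
```

arm_command(
  series=[
    [0, 2.83, -2.79, 0, 0, 0, 0],
    [0, 2.83, -2.79, 0, 0, 0, 0],
    [0, 2.83, -2.79, 0, 0, 0, 0],
    [0, 2.83, -2.79, 0, 0, 0, 0],
    [0, 2.83, -2.79, 0, 0, 0, 0],
    [0, 2.83, -2.79, 0, 0, 0, 0],
    [0, 2.83, -2.79, 0, 0, 0, 0],
    [0, 2.83, -2.79, 0, 0, 0, 0],
    [0, 2.83, -2.79, 0, 0, 0, 0],
    [0, 2.83, -2.79, 0, 0, 0, 0],
    [0, 2.83, -2.79, 0, 0, 0, 0],
    [0, 2.83, -2.79, 0, 0, 0, 0],
    [0, 2.83, -2.79, 0, 0, 0, 0],
    [0, 2.83, -2.79, 0, 0, 0, 0],
    [0, 2.83, -2.79, 0, 0, 0, 0],
    [0, 2.83, -2.79, 0, 0, 0, 0],
  ],
)

```text
time: 1.7
tool_pos: [0.4643, 0.022, 0.205]
ee_rot: [3.142, 0.001, 0.269]
wrist_force: [0.6, 0.2, -0.1]
width: 0.0008
```

arm_command(
  series=[
    [0, 0, 0, 0, 0, 0, -0.114],
    [0, 0, 0, 0, 0, 0, -0.114],
    [0, 0, 0, 0, 0, 0, -0.114],
    [0, 0, 0, 0, 0, 0, -0.114],
    [0, 0, 0, 0, 0, 0, -0.114],
    [0, 0, 0, 0, 0, 0, -0.114],
    [0, 0, 0, 0, 0, 0, -0.114],
    [0, 0, 0, 0, 0, 0, -0.114],
    [0, 0, 0, 0, 0, 0, -0.114],
    [0, 0, 0, 0, 0, 0, -0.114],
    [0, 0, 0, 0, 0, 0, 0],
    [0, 0, 0, 0, 0, 0, 0],
  ],
)

```text
time: 2.9
tool_pos: [0.4638, 0.0204, 0.2051]
ee_rot: [-3.141, 0.0, 1.406]
wrist_force: [-0.5, 0.5, -0.5]
width: 0.0007
```

```bash
python3 - <<'E'
from h import *
o=sensors.get_obs();c=eyes.get_calibration("wrist");im=eyes.snapshot("wrist");cv2.imwrite("pics/w1.png",im);np.savez("w1.npz",**c)
print(o["tool_pos"],o["ee_rot"],o["time"],-c["R"].T@c["t"],c["R"],c["mtx"])
E
```

```text
[0.4638296  0.02035849 0.20506437] [-3.14082129e+00  1.75427915e-04  1.40644540e+00] 2.9 [0.47603476 0.09379783 0.38514729] [[ 9.86761855e-01 -1.62175768e-01  2.47053172e-04]
 [-1.56847905e-01 -9.53954883e-01  2.55673261e-01]
 [-4.12283298e-02 -2.52327371e-01 -9.66763219e-01]] [[346.64450567   0.         319.12857849]
 [  0.         346.64450567 239.06160503]
 [  0.           0.           1.        ]]
```

View pics/w1.png

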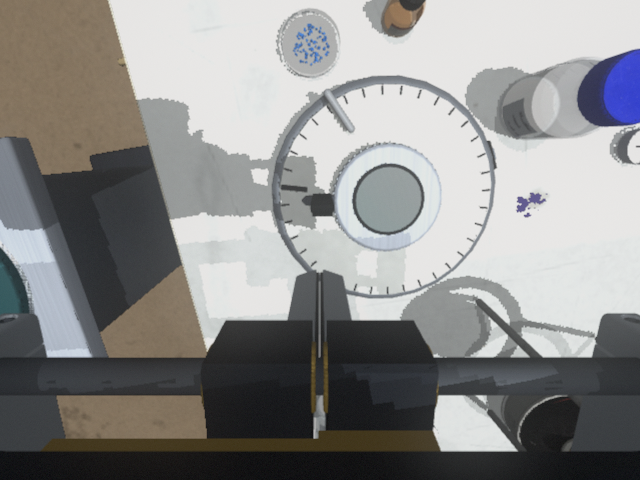

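```bash
cat >> h.py <<'E'
def circ(P):
    A=np.c_[2*P,np.ones(len(P))];s=np.linalg.lstsq(A,(P**2).sum(1),rcond=None)[0];return s[:2],np.sqrt(s[2]+s[:2]@s[:2])
def ticks(im,c,q=(.530,.036)):
    g=cv2.cvtColor(im,cv2.COLOR_BGR2GRAY)
    bh=cv2.morphologyEx(g,cv2.MORPH_BLACKHAT,np.ones((9,9)))
    n,L,st,ce=cv2.connectedComponentsWithStats((bh>40).astype(np.uint8))
    out=[]
    for i in range(1,n):
        P=ray(c,ce[i],.039);r=np.hypot(P[0]-q[0],P[1]-q[1])
        if .075<r<.104 and st[i,4]<200: out.append((P[0],P[1],r,np.degrees(np.arctan2(P[1]-q[1],P[0]-q[0]))%360,st[i,4],*ce[i]))
    return np.array(out)
E
python3 - <<'E'
from h import *
np.set_printoptions(suppress=True,precision=4,linewidth=150)
c=dict(np.load("w1.npz"));im=cv2.imread("pics/w1.png")
T=ticks(im,c);m=(T[:,2]>.09)&(T[:,4]<60);q,R=circ(T[m,:2])
d=abs(np.hypot(*(T[:,:2]-q).T)-R);m&=d<.003;q,R=circ(T[m,:2]);print(q,R,m.sum())
T=ticks(im,c,q);print(T[:,2:])
g=cv2.cvtColor(im,cv2.COLOR_BGR2GRAY)
# dark disc on ring
u=proj(c,[*q,.057]).astype(int);k=(g<175).astype(np.uint8);n,L,st,ce=cv2.connectedComponentsWithStats(k);l=L[u[1],u[0]];print(u,st[l],ray(c,ce[l],.057))
print([ray(c,p,h) for p,h in(((350,129),.052),((328,97),.052))])
E
```

```text
[0.5325 0.037 ] 0.09898899810493407 12
[[  0.099   84.4887  26.     382.      89.5   ]
 [  0.0992  74.3879  21.     400.8095  89.7143]
 [  0.0989  94.6185  23.     363.3043  92.7826]
 [  0.0992  64.3386  22.     418.9091  93.6818]
 [  0.0989 104.7967  20.     345.35    99.4   ]
 [  0.0985 125.1009  18.     314.8333 121.8333]
 [  0.0985 135.2455  18.     303.0556 136.3889]
 [  0.0991 145.3783  18.     293.6111 152.2778]
 [  0.0992 147.6138   5.     292.     156.    ]
 [  0.089  144.7966   4.     303.5    156.    ]
 [  0.0825 143.3286   4.     310.5    157.    ]
 [  0.0756 145.4809   2.     315.5    163.    ]
 [  0.0991 155.5113  15.     287.7333 169.5333]
 [  0.0908 165.6468 133.     293.4361 187.9398]
 [  0.081  173.5669  13.     303.1538 200.    ]
 [  0.0998 185.6696  13.     288.2308 221.2308]
 [  0.0953 188.8565   1.     294.     225.    ]
 [  0.079  194.9337  12.     312.1667 227.5833]
 [  0.0985 224.1661  10.     325.1    270.6   ]]
[387 198] [ 352  163   73   73 4078] [0.5329 0.0366 0.057 ]
[array([0.5067, 0.1053, 0.052 ]), array([0.4911, 0.1356, 0.052 ])]
```

arm_command(
  series=[
    [0, 0, 0.2, 3.4, 0, 0, -0.015],
    [0, 0, 0, 3.4, 0, 0, 0],
    [0, 0, 0, 3.4, 0, 0, 0],
    [0, 0, 0, 2.3, 0, 0, 0],
    [0, 0, 0, 1.0, 0, 0, 0],
    [0, 0.5, 0, 0, 0, 0, 0],
    [0, 0.4, 0, 0, 0, 0, 0],
    [0, 0, 0, 0, 0, 0, 0],
  ],
)

```text
time: 3.75
tool_pos: [0.4685, 0.0293, 0.0721]
ee_rot: [3.139, -0.0, 1.424]
wrist_force: [0.0, 0.2, -0.0]
width: -0.0001
```

arm_command(
  series=[
    [0, 0.51, -0.1, 0, 0, 0, 0.08],
    [0, 0.51, -0.1, 0, 0, 0, 0.08],
    [0, 0.51, -0.1, 0, 0, 0, 0.08],
    [0, 0.51, -0.1, 0, 0, 0, 0.08],
    [0, 0.51, -0.1, 0, 0, 0, 0.08],
    [0, 0, 0, 0, 0, 0, 0],
  ],
)

```text
time: 4.35
tool_pos: [0.4712, 0.0546, 0.072]
ee_rot: [3.139, -0.001, 1.024]
wrist_force: [-0.4, -1.4, 0.4]
width: 0.0002
```

```bash
python3 - <<'E'
from h import *
o=sensors.get_obs();c=eyes.get_calibration("wrist");im=eyes.snapshot("wrist");cv2.imwrite("pics/w2.png",im);np.savez("w2.npz",**c)
p=o["tool_pos"];A=np.array([.5326,.0369]);v=A-p[:2];y=o["ee_rot"][2];print(p,y,o["wrist_force"],o["time"])
print("axis in tool xy",v@[np.cos(y),np.sin(y)],v@[np.sin(y),-np.cos(y)])
E
```

```text
[0.47119407 0.05462251 0.07202771] 1.0244893031390525 [-0.43278212 -1.40915066  0.4300551 ] 4.35
axis in tool xy 0.01675956908425168 0.061675708894478834
```

View pics/w2.png

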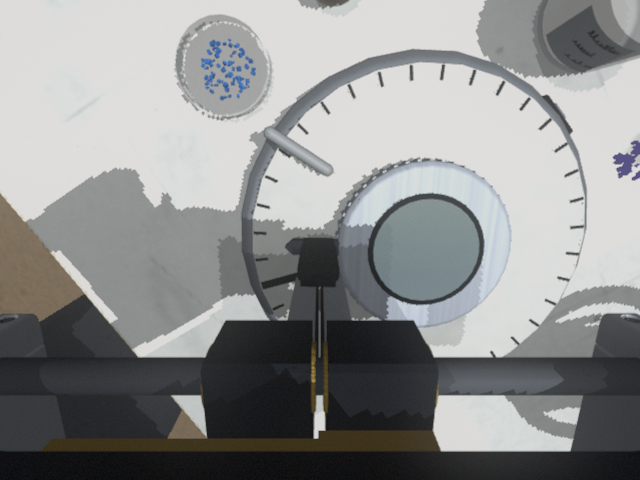

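arm_command(
  series=[
    [0, 0.51, -0.1, 0, 0, 0, 0.08],
    [0, 0.51, -0.1, 0, 0, 0, 0.08],
    [0, 0.51, -0.1, 0, 0, 0, 0.08],
    [0, 0.51, -0.1, 0, 0, 0, 0.08],
    [0, 0.51, -0.1, 0, 0, 0, 0.08],
    [0, 0.51, -0.1, 0, 0, 0, 0.08],
    [0, 0.19, -0.04, 0, 0, 0, 0.03],
    [0, 0, 0, 0, 0, 0, 0],
  ],
)

```text
time: 5.2
tool_pos: [0.4883, 0.0822, 0.0713]
ee_rot: [3.141, -0.001, 0.515]
wrist_force: [-1.8, -1.2, 1.4]
width: 0.0005
```

arm_command(
  series=[
    [0, 0.13, -0.03, 0, 0, 0, 0.02],
    [0, 0.13, -0.03, 0, 0, 0, 0.02],
    [0, 0, 0, 0, 0, 0, 0],
  ],
)

```text
time: 5.5
tool_pos: [0.49, 0.0839, 0.0706]
ee_rot: [3.141, -0.0, 0.474]
wrist_force: [-1.3, -1.7, 1.7]
width: 0.0005
```

arm_command(
  series=[
    [0, 0.15, -0.02, 0, 0, 0, 0.01],
    [0, 0.15, -0.02, 0, 0, 0, 0],
    [0, 0, 0, 0, 0, 0, 0],
  ],
)

```text
time: 5.8
tool_pos: [0.4901, 0.0842, 0.0706]
ee_rot: [3.141, 0.007, 0.464]
wrist_force: [-9.0, -5.6, 7.4]
width: 0.0004
```

arm_command(
  series=[
    [0, 0.15, 0, 0, 0, 0, 0],
    [0, 0.15, 0, 0, 0, 0, 0],
    [0, 0, 0, 0, 0, 0, 0],
  ],
)

```text
time: 6.1
tool_pos: [0.49, 0.0842, 0.0705]
ee_rot: [3.141, 0.014, 0.464]
wrist_force: [-16.5, -8.9, 13.4]
width: 0.0009
```

arm_command(
  series=[
    [0, -1.0, 0, 0, 0, 0, 0],
    [0, -1.2, 0, 0, 0, 0, 0],
    [0, 0, 0, -3.0, 0, 0, 0],
    [0, 0, 0, -3.0, 0, 0, 0],
    [0, 0, 0, -2, 0, 0, 0],
    [0, 0, 0, 0, 0, 0, 0],
  ],
)

```text
time: 6.7
tool_pos: [0.4777, 0.0775, 0.154]
ee_rot: [3.139, -0.008, 0.464]
wrist_force: [-0.2, 0.6, 0.1]
width: 0.0004
```

```bash
python3 - <<'E'
from h import *
o=sensors.get_obs();c=eyes.get_calibration("wrist");im=eyes.snapshot("wrist");cv2.imwrite("pics/w3.png",im);np.savez("w3.npz",**c)
p=o["tool_pos"];A=np.array([.5326,.0369]);v=A-p[:2];y=o["ee_rot"][2];print(p,y,o["wrist_force"],o["time"])
print("axis in tool xy",v@[np.cos(y),np.sin(y)],v@[np.sin(y),-np.cos(y)])
E
```

```text
[0.47767506 0.07749236 0.15396082] 0.46399666671318074 [-0.16269783  0.62197579  0.13420295] 6.7
axis in tool xy 0.030951655796882523 0.06088089521401755
```

View pics/w3.png

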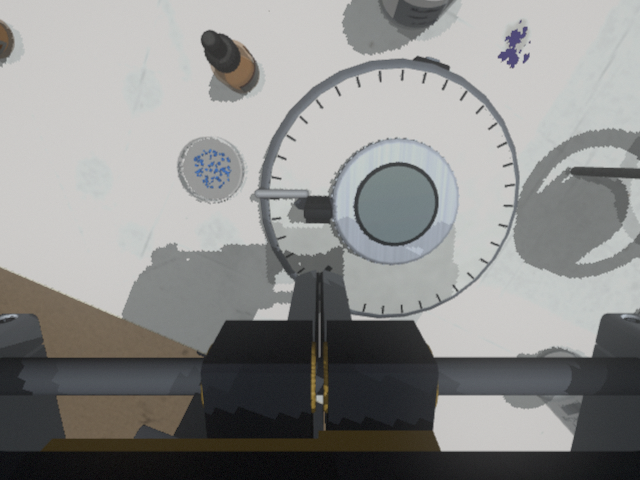

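arm_command(
  series=[
    [0, 2.0, 0.1, 0, 0, 0, 0],
    [0, 2.0, 0, 0, 0, 0, 0],
    [0, 1.9, 0, 0, 0, 0, 0],
    [0, 0, 0, 0, 0, 0, 0],
    [0, 0, 0, 3, 0, 0, 0],
    [0, 0, 0, 3, 0, 0, 0],
    [0, 0, 0, 2, 0, 0, 0],
    [0, 0, 0, 0, 0, 0, 0],
  ],
)

```text
time: 7.55
tool_pos: [0.5242, 0.1021, 0.0653]
ee_rot: [-3.138, 0.01, 0.464]
wrist_force: [-0.9, -0.3, 0.1]
width: 0.0003
```

arm_command(
  series=[
    [0, -0.5, -0.1, 0, 0, 0, 0],
    [0, -0.5, 0, 0, 0, 0, 0],
    [0, -0.5, -0.11, 0, 0, 0, -0.08],
    [0, -0.5, -0.11, 0, 0, 0, -0.08],
    [0, -0.5, -0.11, 0, 0, 0, -0.08],
    [0, -0.5, -0.11, 0, 0, 0, -0.08],
    [0, -0.5, -0.11, 0, 0, 0, -0.08],
    [0, -0.5, -0.11, 0, 0, 0, -0.08],
    [0, 0, 0, 0, 0, 0, 0],
  ],
)

```text
time: 8.45
tool_pos: [0.4922, 0.086, 0.0721]
ee_rot: [3.139, -0.002, 0.943]
wrist_force: [-0.6, 0.6, 0.4]
width: 0.0004
```

```bash
cat > s.py <<'E'
from h import *
import sys
n=sys.argv[1]
o=sensors.get_obs();c=eyes.get_calibration("wrist");im=eyes.snapshot("wrist");cv2.imwrite(f"pics/{n}.png",im);np.savez(n+".npz",**c)
p=o["tool_pos"];A=np.array([.5326,.0369]);v=A-p[:2];y=o["ee_rot"][2];print(p,y,np.degrees(y)+90,o["wrist_force"],o["time"])
print("axis in tool xy",v@[np.cos(y),np.sin(y)],v@[np.sin(y),-np.cos(y)])
E
python3 s.py w4
```

```text
[0.49220988 0.08602107 0.07214594] 0.9434350770722275 144.05484816083816 [-0.64797193  0.59991024  0.38666163] 8.45
axis in tool xy -0.016057975300949115 0.06153359546292182
```

View pics/w4.png

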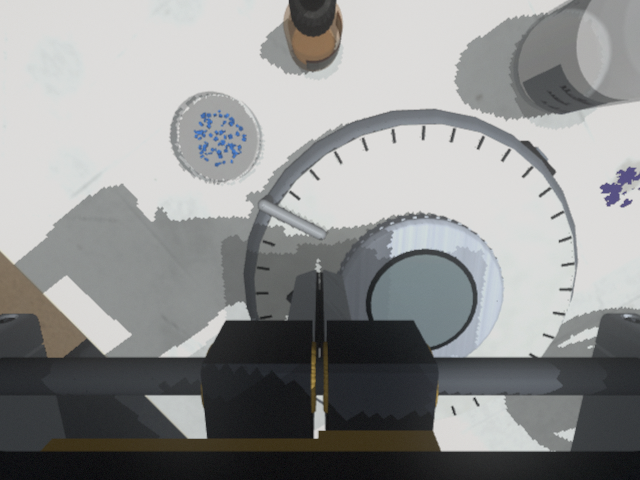

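arm_command(
  series=[
    [0, -0.5, -0.11, 0, 0, 0, -0.08],
    [0, -0.5, -0.11, 0, 0, 0, -0.08],
    [0, -0.5, -0.11, 0, 0, 0, -0.08],
    [0, -0.37, -0.09, 0, 0, 0, -0.06],
    [0, 0, 0, 0, 0, 0, 0],
  ],
)

```text
time: 9.0
tool_pos: [0.4795, 0.072, 0.0717]
ee_rot: [3.14, -0.001, 1.242]
wrist_force: [0.5, 1.2, 1.0]
width: 0.0002
```

```bash
python3 s.py w5
```

```text
[0.47951289 0.07197344 0.07172199] 1.2420853840752604 161.16625030239828 [0.46680795 1.17748054 0.99559907] 9.0
axis in tool xy -0.01605782882605931 0.061567311317746405
```

arm_command(
  series=[
    [0, 0.5, 0, 0, 0, 0, 0],
    [0, 0.5, 0, 0, 0, 0, 0],
    [0, 0, 0, -4, 0, 0, 0],
    [0, 0, 0, -4, 0, 0, 0],
    [0, -4, 0, 0, 0, 0, 0],
    [0, -4, 0, 0, 0, 0, 0],
    [0, 0, 0, 0, 0, 0, 0],
    [0, 0, 0, 0, 0, 0, 0],
  ],
)

```text
time: 9.85
tool_pos: [0.4566, 0.0054, 0.1504]
ee_rot: [-3.142, -0.0, 1.242]
wrist_force: [0.0, 0.5, 1.1]
width: 0.0005
```

```bash
python3 s.py w6; python3 -c "
import cv2;im=cv2.imread('pics/w6.png');cv2.imwrite('pics/w6c.png',cv2.resize(im[100:280,220:460],None,fx=3,fy=3,interpolation=cv2.INTER_CUBIC))"
```

```text
[0.45656012 0.00536159 0.15035192] 1.2416311816111405 161.14022641815978 [0.02099557 0.54704246 1.09426945] 9.85
axis in tool xy 0.05442531966108194 0.061762601723167034
```

View pics/w6c.png

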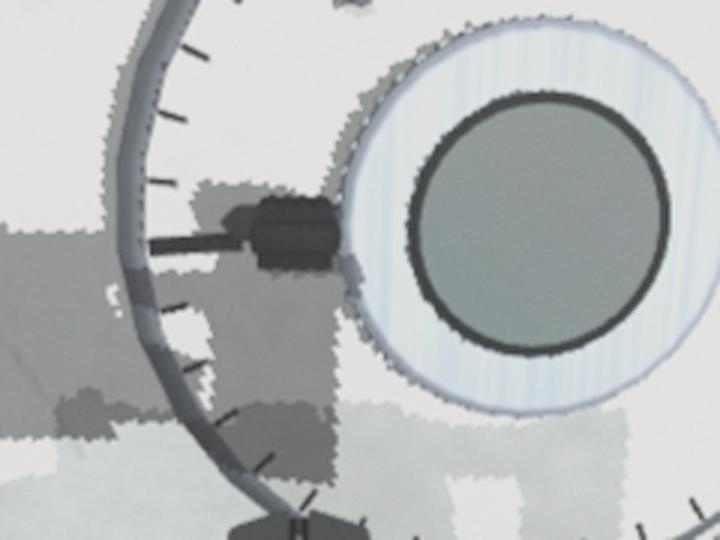

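```bash
cat > a.py <<'E'
from h import *
import sys
n=sys.argv[1];tip=[float(x) for x in sys.argv[2:4]]
np.set_printoptions(suppress=True,precision=4,linewidth=150)
c=dict(np.load(n+".npz"));im=cv2.imread(f"pics/{n}.png");g=cv2.cvtColor(im,cv2.COLOR_BGR2GRAY)
q=(.5326,.0369)
T=ticks(im,c,q);m=(T[:,4]<70)&(abs(T[:,2]-.099)<.004);q,R=circ(T[m,:2]);print("tick centre",q,R,m.sum())
k=(g<175).astype(np.uint8);N,L,st,ce=cv2.connectedComponentsWithStats(k);u=proj(c,[*q,.057]).astype(int);l=L[u[1],u[0]];d=ray(c,ce[l],.057)[:2];print("disc",d,st[l])
T=ticks(im,c,q);a=T[m,3];print(np.sort(a),"lattice",np.degrees(np.angle(np.exp(1j*np.radians(a*36)).mean()))/36)
print(T[T[:,4]>60][:,2:])
P=ray(c,tip,.050)[:2]
for z in(q,d):print("tip r,ang",np.hypot(*(P-z)),np.degrees(np.arctan2(*(P-z)[::-1])))
E
python3 a.py w6 294 173; python3 a.py w1 0 0|head -2
python3 -c "
from h import *
c=dict(np.load('w1.npz'));print(ray(c,(303,201),.05))"
```

```text
tick centre [0.5329 0.0362] 0.09983483117597339 23
disc [0.533  0.0368] [ 355  130   89   90 6220]
[ 34.5957  64.6858  74.7771  84.7505  94.8466 104.9017 124.9639 135.0135 145.1052 155.1641 169.2529 175.1083 185.4526 188.7589 189.2275 191.2076
 195.2128 205.1003 209.7537 211.6742 215.0802 217.5355 225.0366] lattice -4.844548549521814
[[  0.0921 165.1879 189.     283.3862 181.1111]]
tip r,ang 0.08219366930702132 160.4937271082869
tip r,ang 0.08212466184795814 160.94939483673647
tick centre [0.5327 0.0376] 0.09844366432723713 13
disc [0.5329 0.0366] [ 352  163   73   73 4078]
[0.45248051 0.04662163 0.05      ]
```

arm_command(
  series=[
    [0, 4, 0, 0, 0, 0, 0],
    [0, 4, 0, 0, 0, 0, 0],
    [0, 0, 0, 0, 0, 0, 0],
    [0, 0, 0, 4, 0, 0, 0],
    [0, 0, 0, 4, 0, 0, 0],
    [0, 0, 0, 0, 0, 0, 0],
    [0, -0.5, 0, 0, 0, 0, 0],
    [0, -0.5, 0, 0, 0, 0, 0],
    [0, -0.23, -0.05, 0, 0, 0, -0.037],
    [0, -0.23, -0.05, 0, 0, 0, -0.037],
    [0, 0, 0, 0, 0, 0, 0],
    [0, 0, 0, 0, 0, 0, 0],
  ],
)

```text
time: 11.1
tool_pos: [0.4781, 0.0677, 0.0727]
ee_rot: [3.137, -0.002, 1.317]
wrist_force: [0.8, 1.5, 1.0]
width: 0.0004
```

```bash
python3 s.py w7
```

```text
[0.47814824 0.06766833 0.07273112] 1.3165892685026817 165.43500843741998 [0.81106286 1.51637552 0.97019975] 11.1
axis in tool xy -0.016086107060317947 0.060439398321210834
```

arm_command(
  series=[
    [0, 0.5, 0, 0, 0, 0, 0],
    [0, 0.5, 0, 0, 0, 0, 0],
    [0, 0, 0, -4, 0, 0, 0],
    [0, 0, 0, -4, 0, 0, 0],
    [0, -4, 0, 0, 0, 0, 0],
    [0, -4, 0, 0, 0, 0, 0],
    [0, 0, 0, 0, 0, 0, 0],
    [0, 0, 0, 0, 0, 0, 0],
  ],
)

```text
time: 11.95
tool_pos: [0.459, -0.0003, 0.1503]
ee_rot: [-3.141, -0.0, 1.316]
wrist_force: [-0.0, 0.8, 0.4]
width: 0.0004
```

```bash
python3 s.py w8; python3 -c "
import cv2;im=cv2.imread('pics/w8.png');cv2.imwrite('pics/w8c.png',cv2.resize(im[100:280,220:460],None,fx=3,fy=3,interpolation=cv2.INTER_CUBIC))"
```

```text
[ 4.59002884e-01 -3.02252270e-04  1.50328454e-01] 1.3159693729850377 165.39949104051993 [-0.01439562  0.78458018  0.42446516] 11.95
axis in tool xy 0.05455308782890949 0.061842571608148614
```

View pics/w8c.png

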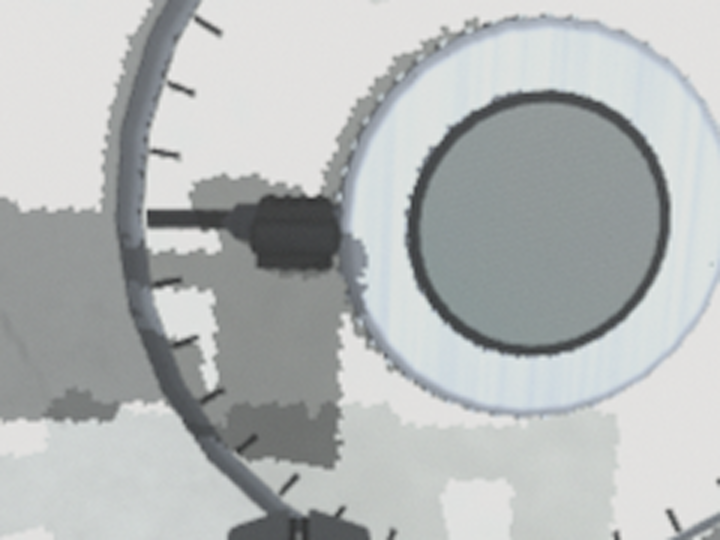

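```bash
python3 a.py w8 294.5 173
```

```text
tick centre [0.5333 0.0357] 0.10021200729348143 18
disc [0.5329 0.0369] [ 355  130   89   89 6216]Traceback (most recent call last):
  File "a.py", line 9, in <module>
    T=ticks(im,c,q);a=T[m,3];print(np.sort(a),"lattice",np.degrees(np.angle(np.exp(1j*np.radians(a*36)).mean()))/36)
                      ~^^^^^
IndexError: boolean index did not match indexed array along axis 0; size of axis is 31 but size of corresponding boolean axis is 30
```

```bash
sed -i 's/^T=ticks(im,c,q);a=.*/T=ticks(im,c,q)/' a.py; sed -i 's/\[T\[:,4\]>60\]/[T[:,4]>40]/' a.py; python3 a.py w8 294.5 173; python3 - <<'E'
from h import *
c=dict(np.load('w8.npz'))
q=np.array([.5330,.0367])
for n,uv,z in(("mark out",(269.5,172.7),.039),("mark in",(290,172.7),.039),("tip",(294.5,173),.05),("tab top far edge mid",(306.5,177),.098)):
    P=ray(c,uv,z)[:2]-q;print(n,np.hypot(*P),np.degrees(np.arctan2(P[1],P[0])))
E
```

```text
tick centre [0.5333 0.0357] 0.10021200729348143 18
disc [0.5329 0.0369] [ 355  130   89   89 6216]
[[  0.0933 165.0645 180.     282.25   172.7722]]
tip r,ang 0.08237394903566678 164.60354712017414
tip r,ang 0.08168635943390624 165.30557224796328
mark out 0.10322817954268142 165.55987029769435
mark in 0.08626366078645509 165.57530453666874
tip 0.08178195901604338 165.21298463221743
tab top far edge mid 0.07056334552330701 164.5632749745928
```

arm_command(
  series=[
    [0, 0, 0, -3, 0, 0, 0],
    [0, 0, 0, -3, 0, 0, 0],
    [0, -2, -3, 0, 0, 0, 0],
    [0, -2, -3, 0, 0, 0, 0],
    [0, 0, 0, 0, 0, 0, 0],
    [0, 0, 0, 0, 0, 0, 0],
  ],
)

```text
time: 12.6
tool_pos: [0.3913, -0.0229, 0.2105]
ee_rot: [3.141, -0.0, 1.319]
wrist_force: [0.4, 0.1, -0.7]
width: 0.0007
```

```bash
python3 - <<'E'
from bench import sensors,job
o=sensors.get_obs();print(o["time"],o["tool_pos"],o["wrist_force"])
print(job.close_job())
E
```

```text
12.6 [ 0.3912716  -0.02294115  0.21052122] [ 0.44544071  0.05615618 -0.74979233]
the job is handed in; nothing more can be done
None
```

The lever went to the zero stop first and now stands on the long mark. The hand is clear, and the job was handed in at 12.6 s.

- **Zero stop:** I pushed the tab clockwise with the shut fingers. The tool stalled, the force rose to about 20 N sideways, and a wrist picture showed the lever lying against the rod.
- **Long mark:** I pushed back counter-clockwise, stopped about 4° short to look, then nudged it on. In the last picture the pointer lies in line with the mark: 165.2° against 165.6° from the same centre. The half-width of the mark is about 1.8°.
- **Disagreement:** Two estimates of the ring's axis differed by about 1 mm, which puts the pointer anywhere from 164.6° to 165.3° and the mark at about 165.1° to 165.6°. All of these lie within the mark's width.
- **Bystanders:** I saw no contact with the loose things, but I took no overall picture at the end to confirm that none had moved.
- **Final state:** The wrist force was near zero and the tool was well clear of the instrument. I took no picture after the final retreat.

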